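Change the board that is out on the test rails

ROBOT

A 7-joint arm with a two-finger parallel gripper is mounted at the origin on the work surface. World frame = base frame: x ahead of the robot, y to its left, z up, the work surface at z = 0. Lengths are in m, angles in rad, forces in N, time in s.
With the tool pointing down it reaches from about 0.35 to 0.9 m from the base axis. Payload 19.9 kg.
Tool frame: the origin (TCP) lies between the finger pads; the fingertips stand 19 mm ahead of it and the grasp point (between the pads) is the TCP; z points along the fingers, y is the direction in which the jaws open and shut (so a half turn about z gives the same grasp; the last joint's range is limited). The gripper opens to 94 mm and grips with 3 to 60 N. Pads are 16 mm wide; open, the fingers measure 119 mm over their backs; the gripper's body (75 mm by 177 mm) begins 78 mm behind the grasp point.
Start: joints at [1.278, 0.417, -0.01, 1.614, 0.005, 1.111, -0.053], TCP at [0.155, -0.605, 0.224] pointing down, gripper open.
Joint ranges: [-2.81, 2.81], [-0.39, 2.02], [-1.27, 1.25], [0.06, 2.57], [-1.19, 4.33], [0.19, 2], [-2.82, 2.82]. Speed limits (rad/s): [1.89, 1.89, 2.39, 2.39, 3.01, 3.01, 3.01].

INTERFACE

Orientations are given as a 3x3 rotation matrix whose columns are the frame's x, y, z axes.
In Python, from rig import robot gives the robot as it stands. Calls block until the motion is done:
- robot.move_ptp(position, orientation): joint-space move of the TCP to a pose.
- robot.move_linear(position, velocity=0.15, frame=None, threshold=None): straight line of the TCP; frame=None keeps the orientation; velocity is the mean speed in m/s. With threshold (N) it stops when the force on the tool has changed by that much, and returns True; else False.
- robot.goto_joints(angles): joint-space move.
- robot.gripper_to(opening): finger opening in m; the grip force is fixed at half the most; returns when the fingers have stopped.
- robot.pause(seconds).
- robot.ik(position, orientation): joint angles nearest the present ones, or None.
- robot.get_state(): the state.
- robot.grab_frame(name): name is "side" or "top" or "wrist"; returns the picture (384x512x3 uint8, red, green, blue); there is no depth.
- robot.camera_info(name): a dict with "fx", "fy", "cx", "cy" (pixels), "rvec" (rotation vector, rad) and "tvec" (3), from world to camera coordinates, as OpenCV has them. Camera axes: x right, y down, z forward; pixel columns grow to the right and rows downward; lengths in m; the calibration is good to about 2 mm. The wrist camera is an equidistant fisheye: a pixel r from the principal point sees the ray r / f radians off the axis. A picture is of the moment at which its call begins: read the wrist's pose just before it. camera_info takes no time and is no camera call; for the wrist camera it gives the pose at the moment of the call.
A pose or a line that the arm cannot do raises robot.PlanningError and nothing moves.
- robot.sign_off(): hands the job in, once; it reports no verdict.
The state is a dict: "time": time; "qpos": joint angles; "joint_vel": joint speeds; "effort": joint torques, N m; "ee_pos": TCP position; "tool_rot": TCP orientation; "force": force on the tool from outside, world axes, zero at the start; "moment": the same for the moment, N m; "opening": finger opening in m.
Only numpy, scipy, OpenCV 4.12 (cv2) and the standard library are available. Lean on these libraries where they do the work, as an engineer would, in place of code of your own. Each camera call takes 0.05 s, during which the arm holds its last target. There are 200 camera calls.

TASK

Three boards sit in sliding trays on the bench, and only one may be out at a time. First push the tray that is standing out (the amplifier board with the upright heat-sink plate) fully home; then hook a fingertip behind the front lip of the tray with the transformer board and draw it out along its rails right to its stop, and move the hand clear. Work only on the lips, with the fingertips: do not pinch a lip, do not touch or lift the boards, and leave the relay tray shut and everything else on the bench where it is.

Things in the scene. Friction and masses are not known exactly. Their poses are not given: they have to be found in the camera images.
- psu_tray (a joint): slide of the tray loaded with the transformer board (green wooden base with a dark transformer block 60 mm wide and 50 mm tall and two upright blue capacitors): m drawn out of its rails towards the robot side; 0 = fully home against the back stop, 0.110 = fully out at its front stop. A stiff-running slide (about 2.5 N plus some damping) that stays where it is left.
- psu_strip: black rubber strip lining the back of the upright front lip of the transformer-board tray; moves with it. 4 mm thick, 86 wide, 25 tall; origin: centre of its underside, on the tray floor; x points into the rails (the way home; -x is the way out), z up. Lip front face at x = -6 mm. Behind it a bare finger gap over the tray floor, x = +2 to +54 mm, 90 wide, open above, always outside the rails
- psu_seat (a point): point on the transformer-board tray's floor under the middle of its board, 146 mm behind the strip's origin; moves with the tray; axes as the strip's. The board starts at x = -83 mm here, behind a 10 mm high fence, and is under 25 mm tall up to x = -10 mm, then up to 60 mm; the fixed rails start at x = -100 mm when home and are lower than the lip
- amp_tray (a joint): slide of the tray loaded with the amplifier board (yellow-brown circuit board with an upright bare aluminium heat-sink plate 70 mm wide and 50 mm tall): m drawn out of its rails towards the robot side; 0 = fully home against the back stop, 0.110 = fully out at its front stop. A stiff-running slide (about 2.5 N plus some damping) that stays where it is left.
- amp_strip: black rubber strip lining the back of the upright front lip of the amplifier tray; moves with it. 4 mm thick, 86 wide, 25 tall; origin: centre of its underside, on the tray floor; x points into the rails (the way home; -x is the way out), z up. Lip front face at x = -6 mm. Behind it a bare finger gap over the tray floor, x = +2 to +54 mm, 90 wide, open above, always outside the rails
- amp_seat (a point): point on the amplifier tray's floor under the middle of its board, 146 mm behind the strip's origin; moves with the tray; axes as the strip's. The board starts at x = -83 mm here, behind a 10 mm high fence, and is under 25 mm tall up to x = -10 mm, then up to 60 mm; the fixed rails start at x = -100 mm when home and are lower than the lip
- relay_tray (a joint): slide of the tray loaded with the relay board (yellow-brown circuit board with a row of five low black relays): m drawn out of its rails towards the robot side; 0 = fully home against the back stop, 0.110 = fully out at its front stop. A stiff-running slide (about 2.5 N plus some damping) that stays where it is left.
- relay_strip: black rubber strip lining the back of the upright front lip of the relay tray; moves with it. 4 mm thick, 86 wide, 25 tall; origin: centre of its underside, on the tray floor; x points into the rails (the way home; -x is the way out), z up. Lip front face at x = -6 mm. Behind it a bare finger gap over the tray floor, x = +2 to +54 mm, 90 wide, open above, always outside the rails
- relay_seat (a point): point on the relay tray's floor under the middle of its board, 146 mm behind the strip's origin; moves with the tray; axes as the strip's. The board starts at x = -83 mm here, behind a 10 mm high fence, and is under 25 mm tall up to x = -10 mm, then up to 60 mm; the fixed rails start at x = -100 mm when home and are lower than the lip
- psu_lip: aluminium plate of the lip of the transformer-board tray, the outer face one pushes on: 4 mm thick, 90 mm wide, 28 mm tall, origin at the centre of its underside 4 mm below the tray floor and 4 mm in front of the strip; axes as the strip's
- amp_lip: aluminium plate of the lip of the amplifier tray, the outer face one pushes on: 4 mm thick, 90 mm wide, 28 mm tall, origin at the centre of its underside 4 mm below the tray floor and 4 mm in front of the strip; axes as the strip's
- psu_board: the transformer board, lying loose in its tray between the low edges: base 166 x 78 x 10 mm, 0.35 to 0.7 kg, 60 mm tall in all; origin at the centre of its underside, x along the tray, into the rails
- amp_board: the amplifier board, screwed to its tray: 166 x 78 mm, 56 mm tall; origin at the centre of its underside
- relay_board: the relay board, screwed to its tray: 166 x 78 mm, 22 mm tall; origin at the centre of its underside
- spare_cap: a blue capacitor standing between two of the rails, 25 mm across, 42 mm tall; bystander, origin at its underside
- screw_cup: small grey cup standing between two of the rails, 40 mm across, 35 mm tall; bystander, origin at its underside
- spare_core: small spare transformer standing between two of the rails, 31 x 36 x 30 mm; bystander, origin at its underside
- screwdriver: screwdriver with a green handle lying on the right of the bench; bystander, origin at its underside (on the bench)
- multimeter: black multimeter lying on the left, 180 x 85 x 36 mm; bystander, origin at its underside (on the bench)
- reel: solder reel standing on the right, 60 mm across, 48 mm tall; bystander, origin at its underside (on the bench)
- flux_bottle: white bottle on the left, 44 mm across, 110 mm tall; bystander, origin at its underside (on the bench)

How it is judged:
By the outcome, as a careful person would: the job done as asked, in the order asked, and still so for the second after the job is handed in, with the robot touching nothing.
It also fails if it takes over 48 s, if anything falls off the work surface, if the arm or the gripper's body presses on something with over 40 N, if the wrist force passes 120 N, or if a joint passes its speed limit or range.

## Working session

There is one attempt and no reset: what is moved stays moved. The work goes in short steps, each a Python script; the robot and the scene stay as the last script left them, time stands still between calls to the robot, and variables do not carry over. Pictures are saved under pics/ and viewed, about 8 in all and at most 12, crops included, and the job is handed in when it is done.

```bash
mkdir -p pics; ls
python3 - <<'E'
from rig import robot
import cv2
for n in("top","side"):
    im=robot.grab_frame(n); cv2.imwrite(f"pics/{n}0.png",cv2.resize(im[:,:,::-1],(800,600),interpolation=cv2.INTER_CUBIC)); cv2.imwrite(f"pics/raw_{n}0.png",im[:,:,::-1])
    print(n,robot.camera_info(n))
s=robot.get_state();print(s)
E
```

```text
pics
top {'fx': 367.3804384914207, 'fy': 367.3804384914207, 'cx': 256.1776523881039, 'cy': 195.99011898592596, 'rvec': array([ 2.17386053, -2.13222993,  0.11155801]), 'tvec': array([0.00478677, 0.60823646, 1.00133458])}
side {'fx': 371.6524195156562, 'fy': 371.6524195156562, 'cx': 257.59244686515217, 'cy': 187.68044623089733, 'rvec': array([ 0.94723575, -2.29116164,  1.21695933]), 'tvec': array([0.44073785, 0.26408395, 1.03303404])}
{'time': 0.1, 'qpos': array([ 1.27848811,  0.41787944, -0.01032254,  1.6140888 ,  0.00470061,
        1.11071893, -0.05295769]), 'joint_vel': array([ 0.00012257, -0.00098668,  0.0001739 , -0.00206649,  0.00083536,
        0.00013128, -0.00048885]), 'effort': array([ 3.33259602e-03, -8.52571607e+01,  6.40666410e-01, -4.26693749e+01,
       -4.87779058e-02,  1.63866521e-02,  3.13353439e-05]), 'ee_pos': array([ 0.15504141, -0.60514184,  0.22392008]), 'tool_rot': array([[ 9.68695174e-01,  2.48252983e-01, -3.39828499e-04],
       [ 2.48253203e-01, -9.68694646e-01,  1.01522941e-03],
       [-7.71563171e-05, -1.06781135e-03, -9.99999427e-01]]), 'force': array([-0.32114591,  0.05429554, -0.63952914]), 'moment': array([ 0.05398763, -0.04978552,  0.00421164]), 'opening': 0.09412106838322157}
```

View pics/top0.png

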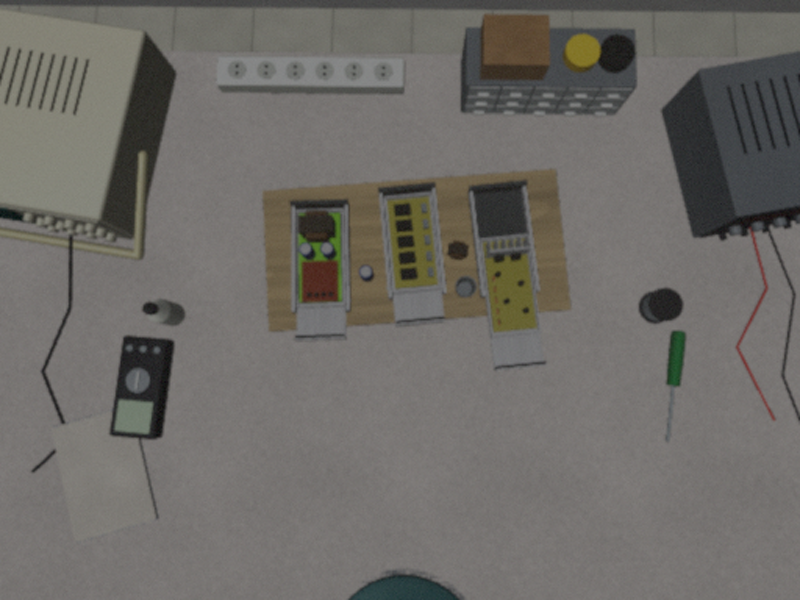

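View pics/side0.png

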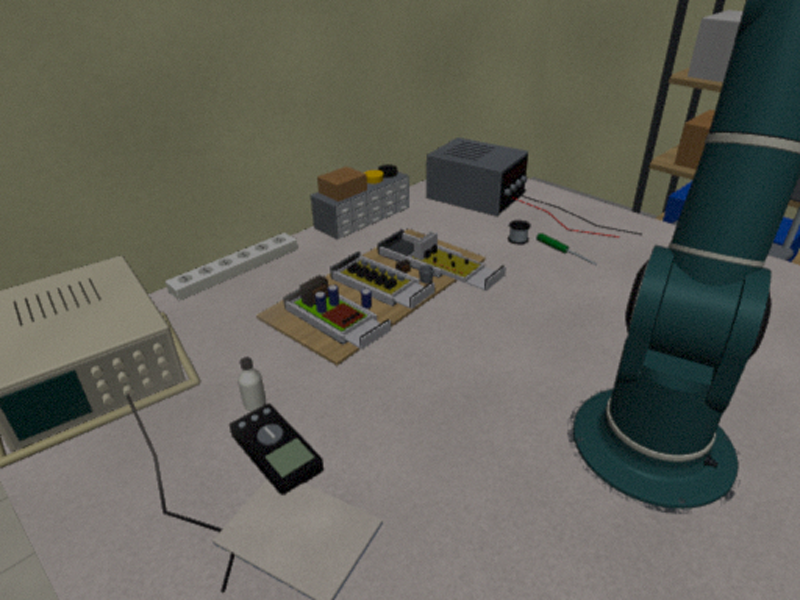

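The top view shows the transformer tray on the left (lip near 322,336), relay in the middle (418,319), and the amplifier tray on the right standing out (lip near 519,364). The side view shows all three lips. I'll locate them roughly, then look closer with the wrist camera.

```bash
cat > h.py <<'E'
import numpy as np, cv2
def ray(ci,px,fish=False):
    R=cv2.Rodrigues(np.array(ci["rvec"]))[0]; t=np.array(ci["tvec"])
    d=np.array([(px[0]-ci["cx"])/ci["fx"],(px[1]-ci["cy"])/ci["fy"],1.])
    if fish:
        r=np.hypot(d[0],d[1]); d=np.array([d[0]/r*np.sin(r),d[1]/r*np.sin(r),np.cos(r)]) if r>1e-9 else np.array([0,0,1.])
    return -R.T@t, R.T@d/np.linalg.norm(d)
def onplane(ci,px,z,fish=False):
    c,d=ray(ci,px,fish); return c+d*(z-c[2])/d[2]
def tri(rays):
    A=np.zeros((3,3));b=np.zeros(3)
    for c,d in rays:
        P=np.eye(3)-np.outer(d,d); A+=P; b+=P@c
    p=np.linalg.solve(A,b); return p,[np.linalg.norm((np.eye(3)-np.outer(d,d))@(p-c)) for c,d in rays]
E
python3 - <<'E'
from rig import robot
from h import *
ct=robot.camera_info("top")
for n,p in dict(psuL=(296,337),psuR=(347,337),relL=(397,321),relR=(443,318),ampL=(495,367),ampR=(545,362),psu_railback_L=(293,205),psu_rb_R=(349,205)).items():
    print(n,onplane(ct,(p[0]*.64,p[1]*.64),0.05).round(4))
a,b=[cv2.imread(f"pics/raw_{n}0.png") for n in("top","side")]
c1=cv2.resize(a[170:240,180:360],(800,311),interpolation=cv2.INTER_CUBIC)
c2=cv2.resize(b[145:225,180:330],(536,286),interpolation=cv2.INTER_CUBIC)
o=np.zeros((600,800,3),np.uint8);o[:311]=c1;o[312:598,:536]=c2
cv2.imwrite("pics/crop.png",np.clip(o*1.6,0,255).astype(np.uint8))
print(robot.camera_info("wrist"))
for p in [(.5,.06,.3),(.47,-.12,.3),(.47,.13,.3)]:
    for yaw in (0,np.pi):
        c,s=np.cos(yaw),np.sin(yaw); R=np.array([[c,s,0],[s,-c,0],[0,0,-1.]])
        q=robot.ik(p,R); print(p,yaw,None if q is None else np.round(q,2))
E
```

```text
psuL [0.5479 0.2004 0.05  ]
psuR [0.5497 0.1097 0.05  ]
relL [0.5798 0.0216 0.05  ]
relR [ 0.5867 -0.06    0.05  ]
ampL [ 0.502  -0.1523  0.05  ]
ampR [ 0.5125 -0.2399  0.05  ]
psu_railback_L [0.7889 0.216  0.05  ]
psu_rb_R [0.7906 0.1136 0.05  ]
{'fx': 297.3186396354542, 'fy': 297.3186396354542, 'cx': 254.1098817490349, 'cy': 190.45242224911513, 'rvec': array([-2.30295823,  1.78571324,  0.2506042 ]), 'tvec': array([-0.62458251, -0.02818927,  0.39229975])}
(0.5, 0.06, 0.3) 0 [ 0.59  0.21 -0.87  1.79  0.17  1.22 -1.91]
(0.5, 0.06, 0.3) 3.141592653589793 [ 0.73  0.26 -1.06  1.79  0.24  1.23  1.17]
(0.47, -0.12, 0.3) 0 [ 0.61  0.12 -0.46  1.84  0.05  1.2  -1.44]
(0.47, -0.12, 0.3) 3.141592653589793 [ 0.87  0.15 -0.75  1.83  0.11  1.2   1.66]
(0.47, 0.13, 0.3) 0 [ 0.6   0.21 -1.06  1.82  0.2   1.22 -2.08]
(0.47, 0.13, 0.3) 3.141592653589793 [ 0.72  0.27 -1.22  1.82  0.27  1.24  0.99]
```

View pics/crop.png

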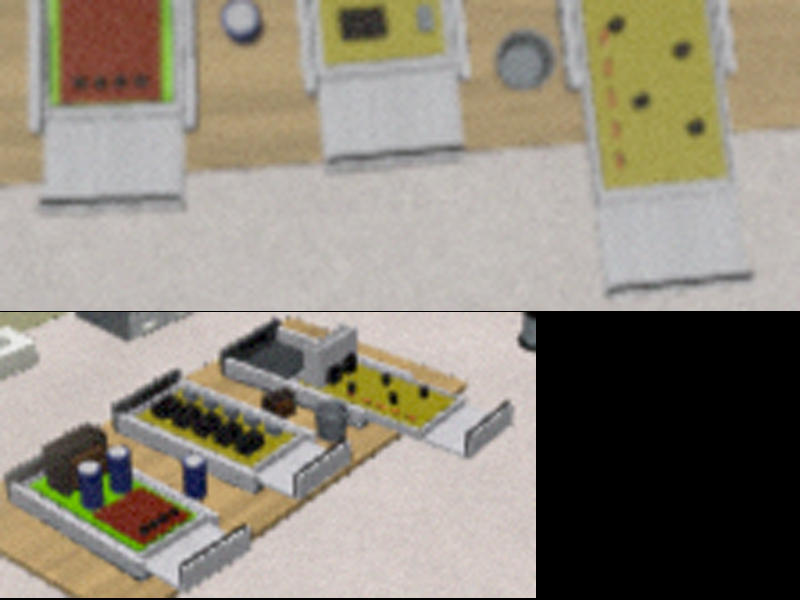

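Run:
```python
from rig import robot
from h import *
ct,cs=robot.camera_info("top"),robot.camera_info("side")
T=lambda u,v:(180+u/4.444,170+v/4.444); S=lambda u,v:(180+u/3.575,145+(v-312)/3.575)
for n,a,b in [("ampL",(608,290),(468,438)),("ampR",(751,274),(512,402)),("psuL",(41,203),(181,567)),("psuR",(184,203),(248,527)),("relL",(329,159),(295,472)),("relR",(463,151),(348,441))]:
    p,e=tri([ray(ct,T(*a)),ray(cs,S(*b))]); print(n,p.round(4),np.round(e,4))
s=robot.get_state(); ci=robot.camera_info("wrist"); c,d=ray(ci,(ci["cx"],ci["cy"]))
R=s["tool_rot"]; print("cam in tool",R.T@(c-s["ee_pos"]),"axis",R.T@d)
robot.goto_joints([.4,.12,0,1.84,0,1.18,-1.05]); s=robot.get_state();print(s["ee_pos"],s["tool_rot"].round(3),s["time"])
yaw=.119;c,sn=np.cos(yaw),np.sin(yaw);R=np.array([[c,sn,0],[sn,-c,0],[0,0,-1.]])
robot.gripper_to(0.0)
robot.move_ptp((.46,-.19,.25),R)
ci=robot.camera_info("wrist"); im=robot.grab_frame("wrist")
s=robot.get_state();print(s["ee_pos"],s["qpos"].round(2),s["time"],s["opening"])
np.savez("w1.npz",im=im,**ci); cv2.imwrite("pics/w1.png",cv2.resize(im[:,:,::-1],(800,600),interpolation=cv2.INTER_CUBIC))
```

```text
ampL [ 0.4999 -0.1539  0.0456] [0.0015 0.0015]
ampR [ 0.5108 -0.2427  0.0466] [0.0023 0.0023]
psuL [0.5482 0.2016 0.0471] [0.0001 0.0001]
psuR [0.5508 0.113  0.0443] [0.0011 0.0011]
relL [0.579  0.0219 0.0506] [0.0002 0.0002]
relR [ 0.5855 -0.0625  0.046 ] [0.0005 0.0005]
cam in tool [ 0.08018831  0.00048949 -0.15989867] axis [-2.72583271e-01 -8.50691035e-04  9.62131819e-01]
[ 0.44382785 -0.22203247  0.29417798] [[ 0.993  0.119  0.001]
 [ 0.119 -0.993 -0.001]
 [ 0.001  0.001 -1.   ]] 1.8667
[ 0.46004086 -0.19019366  0.25015324] [ 0.36  0.16 -0.03  1.89  0.01  1.09 -1.13] 3.675 0.0004141220270055757
```

View pics/w1.png

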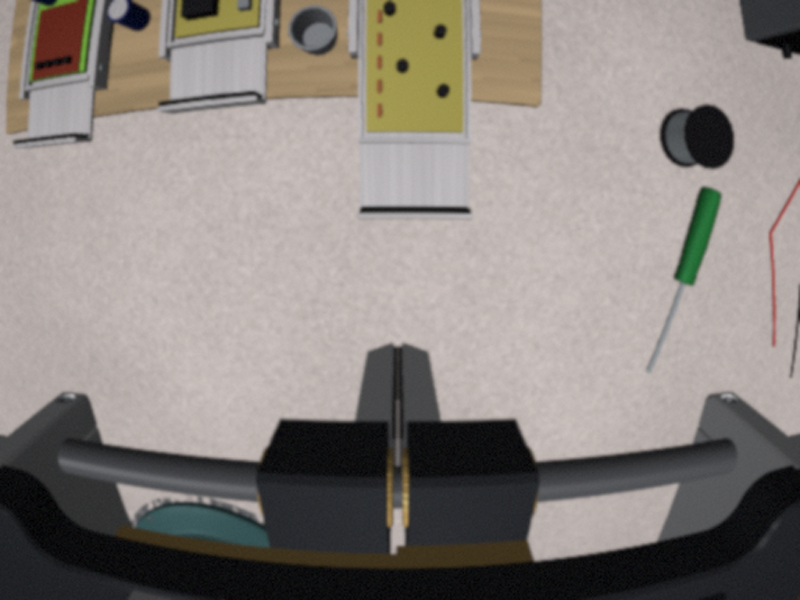

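The wrist view shows the closed fingertips at (398,350). The amp strip runs from (361,210) to (470,210), square to the tool, and the psu lip is at the far left (15,141)–(90,136). Next I push the amp tray.

Run:
```python
from rig import robot
from h import *
d=np.load("w1.npz"); ci={k:d[k] for k in d.files if k!="im"}
k=.64
P=[onplane(ci,(u*k,v*k),.0465,True) for u,v in [(361,210),(470,210),(15,141),(90,136)]]
for p in P: print(p.round(4))
L,Rr=P[:2]; m=(L+Rr)/2; v=L-Rr; yaw=np.arctan2(-v[0],v[1]); print("amp",m,yaw,np.linalg.norm(v))
X=np.array([np.cos(yaw),np.sin(yaw),0])
R=np.array([[X[0],X[1],0],[X[1],-X[0],0],[0,0,-1.]])
z=.049
st=m-X*(.006+.008+.03); st[2]=z
robot.move_ptp(st+[0,0,.06],R); robot.move_linear(st,.12)
f0=robot.get_state()["force"]
hit=robot.move_linear(st+X*.155,.05,threshold=14)
s=robot.get_state(); print("hit",hit,"travel",(s["ee_pos"]-st)@X,"ee",s["ee_pos"],"df",s["force"]-f0,s["time"])
```

```text
[ 0.5043 -0.1555  0.0465]
[ 0.515  -0.2402  0.0465]
[0.5518 0.2046 0.0465]
[0.5534 0.0996 0.0465]
amp [ 0.50965554 -0.19783796  0.0465    ] 0.126168087628229 0.08539961993662937
hit True travel 0.11093994293665468 ee [ 0.57606508 -0.18942791  0.04830171] df [-1.80494049 -0.45741423 -0.48638638] 6.975
```

Run:
```python
from rig import robot
from h import *
s=robot.get_state(); R=s["tool_rot"]; X=R[:,0]*[1,1,0]; p0=s["ee_pos"]
hit=robot.move_linear(p0+X*.05,.03,threshold=22)
s=robot.get_state(); print(hit,(s["ee_pos"]-p0)@X,s["force"],s["time"])
robot.pause(.2); s=robot.get_state(); print((s["ee_pos"]-p0)@X,s["force"])
im=robot.grab_frame("top"); cv2.imwrite("pics/raw_top1.png",im[:,:,::-1])
robot.move_linear(s["ee_pos"]-X*.03,.1); robot.move_linear(s["ee_pos"]-X*.03+[0,0,.12],.2)
c=robot.camera_info("wrist");w=robot.grab_frame("wrist")
np.savez("w2.npz",im=w,**c)
o=np.zeros((600,800,3),np.uint8)
o[:300,:]=cv2.resize(im[110:245,165:525][:,:,::-1],(800,300),interpolation=cv2.INTER_CUBIC)
o[300:]=cv2.resize(w[:,:,::-1][:192],(800,300),interpolation=cv2.INTER_CUBIC)
cv2.imwrite("pics/c2.png",np.clip(o*1.3,0,255).astype(np.uint8)); print(robot.get_state()["time"],robot.get_state()["ee_pos"])
```

```text
True -4.10111437770535e-05 [ 1.02308455 -0.42792838 -0.76628047] 7.3917
-0.0003251831106084372 [-0.00373106 -0.39335967  0.48205906]
8.8917 [ 0.54543103 -0.19294051  0.16608978]
```

View pics/c2.png

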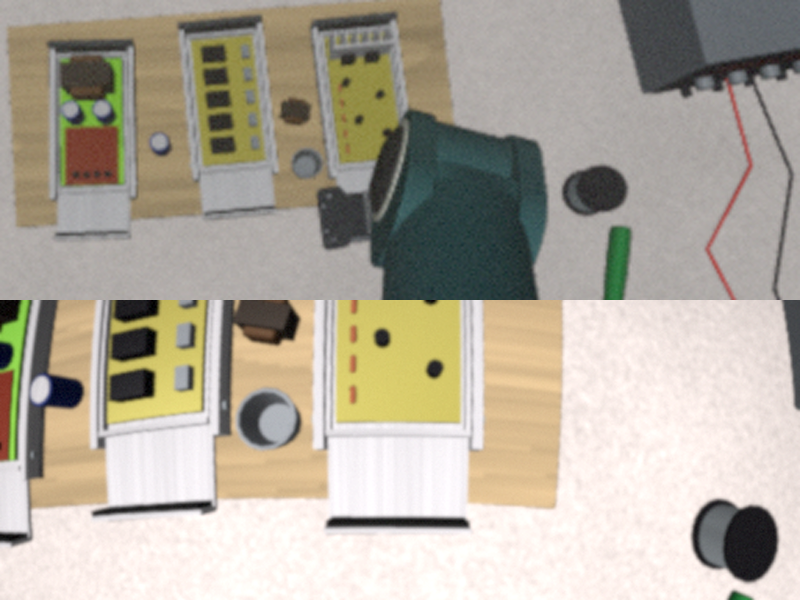

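The amp tray now looks home: its rail ends sit past the fence by the same amount as on the relay tray, and a repeat push didn't move it. I'll check that with numbers, then look at the psu lip from above.

Run:
```python
from rig import robot
from h import *
d=np.load("w2.npz"); ci={k:d[k] for k in d.files if k!="im"}
g=lambda u,v,z:onplane(ci,(u*.64,(v-300)*.64),z,True)
for n,sl,sr,rl,rr in [("amp",(327,523),(469,523),(320,447),(477,447)),("rel",(94,513),(214,507),(95,447),(223,435))]:
    a,b=g(*sl,.0465),g(*sr,.0465); v=(a-b)/np.linalg.norm(a-b); X=np.array([v[1],-v[0],0])
    print(n,(a+b)/2,[((g(*r,.035)-(a+b)/2)@X).round(4) for r in(rl,rr)])
yaw=.03; c,s=np.cos(yaw),np.sin(yaw); R=np.array([[c,s,0],[s,-c,0],[0,0,-1.]])
robot.move_ptp((.50,.157,.20),R)
ci=robot.camera_info("wrist"); im=robot.grab_frame("wrist"); np.savez("w3.npz",im=im,**ci)
im2=robot.grab_frame("top");cv2.imwrite("pics/raw_top2.png",im2[:,:,::-1])
cv2.imwrite("pics/w3.png",cv2.resize(im[:,:,::-1],(800,600),interpolation=cv2.INTER_CUBIC))
s=robot.get_state();print(s["ee_pos"],s["qpos"].round(2),s["time"])
```

```text
amp [ 0.59244139 -0.18751336  0.0465    ] [np.float64(0.0468), np.float64(0.0468)]
rel [ 0.5850088  -0.02250758  0.0465    ] [np.float64(0.0471), np.float64(0.0462)]
[0.5004026  0.15583082 0.19975507] [-0.23  0.27 -0.16  1.89  0.05  0.99 -1.95] 10.325
```

View pics/w3.png

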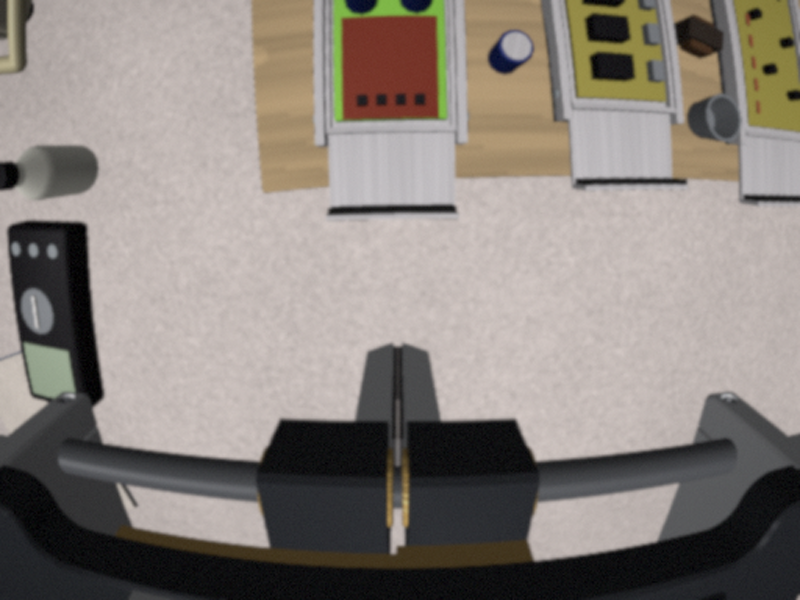

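The psu strip runs from (328,210) to (457,210), with the finger gap open above it and the rail ends at about row 142. Amp and relay both show a rail-to-strip distance of about 47 mm (46 expected when home), so both are home. Next I hook the psu lip and draw it out.

Run:
```python
from rig import robot
from h import *
d=np.load("w3.npz"); ci={k:d[k] for k in d.files if k!="im"}
g=lambda u,v,z:onplane(ci,(u*.64,v*.64),z,True)
a,b=g(328,210,.0465),g(457,210,.0465); v=(a-b)/np.linalg.norm(a-b); X=np.array([v[1],-v[0],0]); m=(a+b)/2
yaw=np.arctan2(X[1],X[0]); print(m,yaw,np.linalg.norm(a-b),[((g(*r,.035)-m)@X).round(4) for r in((320,143),(463,140))])
R=np.array([[X[0],X[1],0],[X[1],-X[0],0],[0,0,-1.]])
h=m+X*.027; h[2]=.13
robot.move_ptp(h,R)
t=h.copy(); t[2]=.048
print("down hit",robot.move_linear(t,.06,threshold=8),robot.get_state()["ee_pos"],robot.get_state()["force"])
robot.pause(.1); p0=robot.get_state()["ee_pos"]
hit=robot.move_linear(t-X*.165,.045,threshold=14)
s=robot.get_state(); print("draw",hit,(s["ee_pos"]-p0)@X,s["ee_pos"],s["force"],s["time"],"exp",-.017-.11)
np.savez("psu.npz",m=m,X=X)
```

```text
[0.55334268 0.16040019 0.0465    ] 0.028004823497753132 0.08731280611497916 [np.float64(0.0464), np.float64(0.0484)]
down hit False [0.58051937 0.16125312 0.04836073] [-0.6380025  -0.78324221  1.06717224]
draw True -0.12618160728432098 [0.45434195 0.15776027 0.04837644] [4.79015479 0.46299584 1.61552845] 14.9417 exp -0.127
```

Run:
```python
from rig import robot
from h import *
X=np.load("psu.npz")["X"]; p0=robot.get_state()["ee_pos"]
hit=robot.move_linear(p0-X*.04,.03,threshold=22); s=robot.get_state(); print(hit,(s["ee_pos"]-p0)@X,s["force"])
p=s["ee_pos"]+X*.016; robot.move_linear(p,.05); print(robot.get_state()["force"])
robot.move_linear(p+[0,0,.15],.15)
ci=robot.camera_info("wrist"); w=robot.grab_frame("wrist"); np.savez("w4.npz",im=w,**ci)
robot.goto_joints([1.278,.417,-.01,1.614,.005,1.111,-.053])
im=robot.grab_frame("top"); cv2.imwrite("pics/raw_top3.png",im[:,:,::-1])
o=np.zeros((600,800,3),np.uint8)
o[:300]=cv2.resize(im[105:240,165:525][:,:,::-1],(800,300),interpolation=cv2.INTER_CUBIC)
o[300:]=cv2.resize(w[:192,:,::-1],(800,300),interpolation=cv2.INTER_CUBIC)
cv2.imwrite("pics/c4.png",np.clip(o*1.3,0,255).astype(np.uint8)); s=robot.get_state(); print(s["time"],s["ee_pos"],s["force"])
```

```text
True 1.3567043509090283e-05 [2.86576299 0.06359224 0.2558558 ]
[-0.52315835  0.27906423  0.26377595]
19.9417 [ 0.15594958 -0.60486931  0.22449603] [ 0.23656116 -0.46437384  0.07171752]
```

View pics/c4.png

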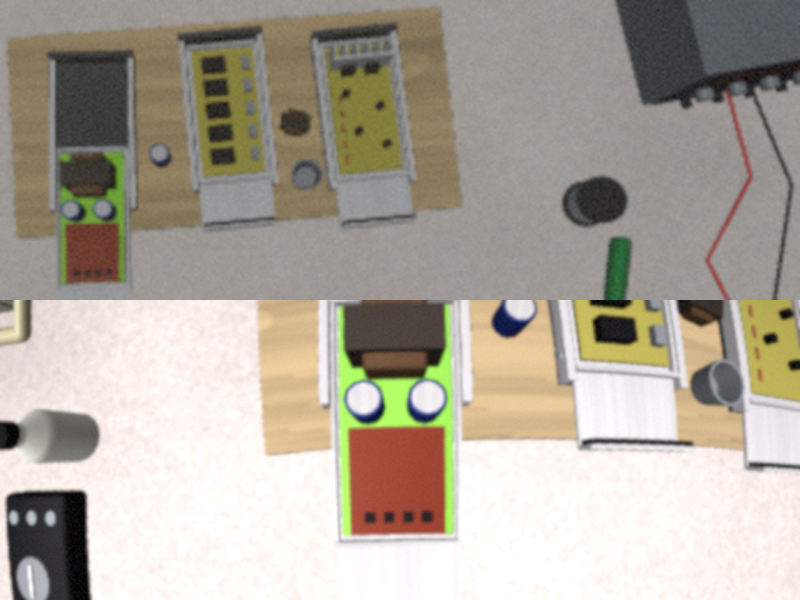

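The psu tray is well out with its board still seated, amp and relay are home, and the bystanders haven't moved. One last numeric check of psu travel from the top view before I hand in.

Run:
```python
from rig import robot
from h import *
ct=robot.camera_info("top")
A,B=[cv2.cvtColor(cv2.imread(f"pics/raw_top{i}.png"),cv2.COLOR_BGR2GRAY).astype(float) for i in(0,3)]
def strip(g,u0,u1,v0,v1):
    w=np.clip(115-0*g[v0:v1,u0:u1],0,None); r=g[v0:v1,u0:u1].mean(1); i=r.argmin(); x=np.arange(max(i-2,0),i+3); k=np.clip(r.max()-r[x]-20,0.1,None)
    return onplane(ct,((u0+u1-1)/2,v0+(x*k).sum()/k.sum()),.0465)
a,b=strip(A,196,216,207,222),strip(B,196,216,236,262)
print("psu",a.round(4),b.round(4),(a-b)[:2]); print("relay",strip(A,262,276,197,212),strip(B,262,276,197,212))
robot.sign_off(); print("signed off",robot.get_state()["time"])
```

```text
psu [0.5519 0.1564 0.0465] [0.4423 0.1524 0.0465] [0.10968654 0.00400965]
relay [ 0.58397635 -0.01843581  0.0465    ] [ 0.58393295 -0.01843651  0.0465    ]
the job is handed in; nothing more can be done
the job is handed in; nothing more can be done
```

The amplifier tray is home and the transformer tray is drawn out to its stop. I handed the job in at about 20 s of the 48 s allowed.

- **Amplifier tray:** I pushed it in by the outer face of its lip with the closed fingertips until it met the back stop. A second push at a higher force limit did not move it. Its rail-to-strip distance measured 46.8 mm, against 46 mm expected when home and about 46.6 mm on the shut relay tray.
- **Transformer tray:** I lowered the closed fingers into the gap behind its lip and drew it out until it met its front stop; a second pull did not move it. The top camera measured 109.7 mm of travel along the tray, against 110 mm at the stop. Its board still lies in place.
- **Everything else:** The relay tray moved less than 0.1 mm, and in the last top picture the items around the trays looked where they were. I checked those by eye only. The hand is back at its start pose, touching nothing.

No check failed or disagreed.

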